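Show the label of a notched glass sample plate at the inspection mat

ROBOT

A 7-joint arm with a two-finger parallel gripper is mounted at the origin on the work surface. World frame = base frame: x ahead of the robot, y to its left, z up, the work surface at z = 0. Lengths are in m, angles in rad, forces in N, time in s.
With the tool pointing down it reaches from about 0.35 to 0.9 m from the base axis. Payload 19.9 kg.
Tool frame: the origin (TCP) lies on the centre line of the jaws, within the pads' length; the fingertips stand 11 mm ahead of it and the grasp point (between the pads) lies 8 mm behind it (tip_extent is the z of the fingertips in the tool frame, in m); z points along the fingers, y is the line along which they close (so a half turn about z gives the same grasp; the last joint's range is limited). The gripper opens to 85 mm and grips with 20 to 120 N. Pads are 22 mm wide; open, the fingers measure 114 mm over their backs; the gripper's body (76 mm by 85 mm) begins 54 mm behind the grasp point. The pads swing forward as they close: fully open they stand 13 mm farther back than shut.
Start: joints at [-1.218, 0.417, -0.01, 1.614, 0.005, 1.111, -0.053], TCP at [0.24, 0.577, 0.242] pointing down, gripper open.
Joint ranges: [-2.81, 2.81], [-0.39, 2.02], [-1.27, 1.25], [0.06, 2.57], [-1.19, 4.33], [0.19, 2], [-2.82, 2.82]. Speed limits (rad/s): [1.89, 1.89, 2.39, 2.39, 3.01, 3.01, 3.01].

INTERFACE

Orientations are given as a unit quaternion [x, y, z, w].
In Python, from plant import * gives the robot as it stands. The module is installed in compiled form; this text tells all that it offers.
- The arm moves only by the tool carry_out, never from a script. Its argument "deltas" is text: rows parted by semicolons, each of 6 numbers parted by spaces: the shift along the tool's x, y, z in units of 30 mm (1.0 is 30 mm), then the turn, a rotation vector about the tool's x, y, z in units of 8 degrees (1.0 is 8 degrees). In form: x y z rx ry rz; .... A call has 1 to 5 rows; each row is the pose to reach, as a shift and turn from the pose commanded when the call began, along the tool's axes at that moment; what a row does not reach only later rows make up. A row lasts 1/8 s, in which the tool goes at most 62.5 mm and 10.7 degrees, less where a joint would pass 70% of its speed; a pose out of reach is approached as far as the arm can. A call with a gripper value outside its range is refused whole. "hand" is the opening, from -1 (shut) to 1 (fully open), so that 0 is half open, set as the call begins (left out, the last holds). The fingers move at their own pace and stop on an object; "force" is the grip in N (left out, the last holds). Time passes only in rows, so rows that repeat a pose let the fingers close. It gives the time, the measured TCP pose, the force, the opening and the grip force at its end, in the units of the state.
- state(): the state, without advancing time (a new reading comes with each control period).
- snapshot(name): name is "scene" or "top" or "wrist"; returns the picture (400x640x3 uint8, blue, green, red); there is no depth.
- calibration(name): a dict with "vertical_fov" (degrees; the focal length in pixels is half the picture's height over the tangent of half this angle, whatever the lens; pixels are square), "cx", "cy" (the principal point, pixels), "position" and "attitude" of the camera in the world. Camera axes: x right, y down, z forward; pixel columns grow to the right and rows downward; lengths in m; the calibration is good to about 2 mm. A picture is of the moment at which its call begins: read the wrist's pose just before it. calibration takes no time and is no camera call; for the wrist camera it gives the pose at the moment of the call.
- job_done(): hands the job in; it is judged then, once.
The state is a dict: "time_s": time; "qpos": joint angles; "qvel": joint speeds; "tau": joint torques, N m; "ee_pos": TCP position; "ee_rot": TCP orientation; "wrist_force": force on the tool from outside, world axes, zero at the start; "moment": the same for the moment, N m; "opening": opening from 0.0 (shut) to 1.0 (fully open); "gripper_force": force on a finger pad.
Only numpy, scipy, OpenCV 4.12 (cv2) and the standard library are available. Lean on these libraries where they do the work, as an engineer would, in place of code of your own. Each camera call takes 0.05 s, during which the arm holds its last target. There are 200 camera calls.

TASK

One of the two glass plates standing in the black stands has a frosted end with a small notch in its upper corner and an orange label on one face: seen from the labelled face, the notch is at the upper left. Pinch that plate by its clear end, never by the frosted end, draw it straight up out of the stand, and hold it about 15 cm above the green mat, tipped back by about 45 degrees or more from upright so that the label faces upward, with the label over the middle of the mat. Finish while still holding it there, still, and leave everything else where it is.

Things in the scene. Friction and masses are not known exactly. Their poses are not given: they have to be found in the camera images.
- plate: glass plate 120 x 8 x 60 mm, ~120 g, on its long edge in stand_a, leaning up to 5 degrees. Origin: middle of its lower edge; x to the frosted end, y out of the labelled face, z up (spans x -60..60, y -4..4, z 0..60). Clear greenish glass x -60..20; frosted white x 20..60 with a 14 x 14 mm notch in its upper corner, which is at the upper left seen from the labelled face
- label (a point): centre of the orange 32 x 32 mm label on the labelled (+y) face of the frosted end, 40 mm from the plate's middle towards the frosted end and 24 mm above its lower edge; axes as the plate's
- stand_a: black stand of the notched plate, fixed: base 140 x 70 x 12 mm, two rails 130 long, 6 thick, tops at 32 mm, leave a 10 mm slot along its x axis, floor at 12 mm: the plate's top edge is at 72 mm, its upper 40 mm free on both faces. Both ends and sides look alike. Origin: centre of the underside
- stand_b: an identical fixed stand, holding the plain plate; the two stands and the mat may swap places
- mat: green inspection mat with a white border and a small centre cross, 160 x 140 x 3 mm, fixed flat on the table; origin: centre of the underside
- plain_plate: decoy: a glass plate of the same size, clear all over, no notch and no label, in the other stand; origin under its centre. Leave it.
- wrench: steel open-ended wrench, 150 mm long, lying flat; bystander
- screwdriver: screwdriver, 170 mm long, lying flat; bystander
- spool_core: red plastic ring, 56 mm across, 30 mm high; bystander
- spray: blue bottle, 48 mm across, 120 mm high, standing; bystander
- fan_head: black printer fan head, block 55 x 50 x 45 mm; bystander
- screw_tray: small yellow open tray 70 x 90 x 25 mm; bystander
Things that resemble listed ones, but are neither listed nor needed, are in the scene too. What is shaped like the plate but purple or yellow is not meant. There is more than one size of the mat; the one meant has the size given above.

How it is judged:
By the outcome, as a careful person would: the job done as asked, in the order asked, and still so for the second after the job is handed in, while the arm keeps its last pose, push and grip.
It also fails if it takes over 40 s, if anything falls off the work surface, if the arm or the gripper's body presses on something with over 40 N, if the wrist force passes 120 N, or if a joint passes its speed limit or range.

## Working session

There is one attempt and no reset: what is moved stays moved. The work goes in short steps, Python scripts to look and compute and a tool call to move; the robot and the scene stay as the last step left them, time stands still between calls to the robot, and variables do not carry over. Pictures are saved under pics/ and viewed, at most 10 in all, crops included, and the job is handed in when it is done.

Besides the shell and the picture viewer there is one more tool, called after "Request:" by a JSON object that holds its "method" and its "body". carry_out: Moves the arm, as the interface text tells. Its arguments: {"type":"object","properties":{"deltas":{"type":"string"},"hand":{"type":"number"},"force":{"type":"number"}},"required":["deltas"]}

```bash
mkdir -p pics
python3 - <<'E'
from plant import *
import cv2
for n in ("scene","top"):
    cv2.imwrite(f"pics/{n}0.png",snapshot(n)); print(n,calibration(n))
s=state();print(s['time_s'],s['ee_pos'],s['ee_rot'],s['opening'],s.get('tip_extent'))
E
```

```text
scene {'vertical_fov': 53.26949979225067, 'cx': 317.70027438310314, 'cy': 201.34153791322882, 'position': array([ 1.16657447, -0.47422892,  0.92025263]), 'attitude': array([ 0.82392974,  0.42266413, -0.17685115, -0.33349436])}
top {'vertical_fov': 53.38254512997909, 'cx': 319.6874713473117, 'cy': 197.41778391810342, 'position': array([ 0.25840142, -0.01080869,  1.1164225 ]), 'attitude': array([ 0.72295515, -0.68193796,  0.07784953, -0.07896786])}
0.1 [0.24028026 0.57663023 0.24170807] [ 1.96113428e-01  9.80581049e-01 -5.71099249e-04 -6.01810149e-05] 0.9996118979537663 None
```

View pics/scene0.png

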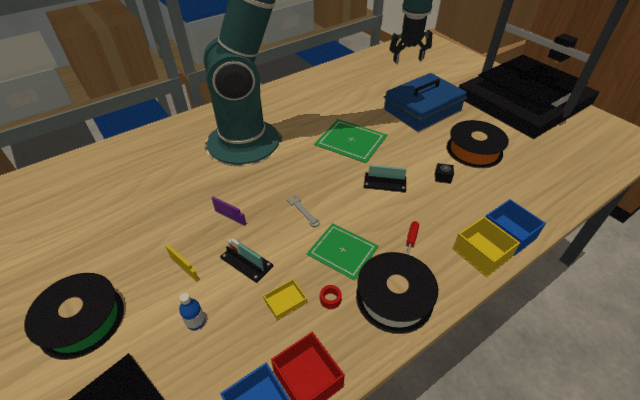

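View pics/top0.png

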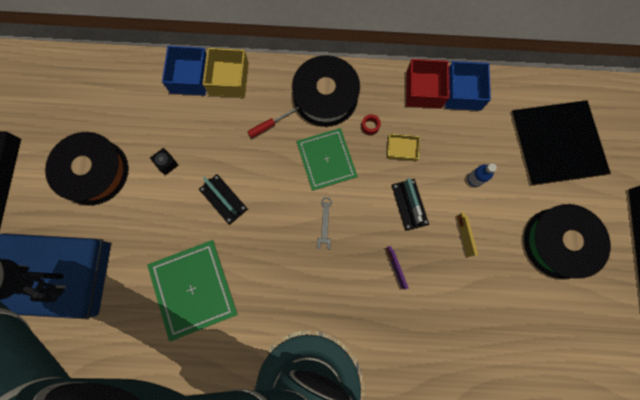

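The scene view shows the stand with the labelled plate at about (247,257), which is top view (410,204). The plain plate is at top (222,199), and the mats are at top (327,159) and (192,290). Next I'll measure both mats and the stand.

```bash
cat > h.py <<'E'
from plant import *
import cv2, numpy as np
from scipy.spatial.transform import Rotation as R
def ray(n,uv,c=None):
    c=c or calibration(n); f=200/np.tan(np.radians(c['vertical_fov']/2))
    d=R.from_quat(c['attitude']).apply([(uv[0]-c['cx'])/f,(uv[1]-c['cy'])/f,1]); return np.array(c['position']),d
def onplane(n,uv,z,c=None):
    p,d=ray(n,uv,c); return p+d*(z-p[2])/d[2]
def proj(n,P,c=None):
    c=c or calibration(n); f=200/np.tan(np.radians(c['vertical_fov']/2))
    q=R.from_quat(c['attitude']).inv().apply(np.array(P)-c['position']); return q[...,:2]/q[...,2:]*f+[c['cx'],c['cy']]
E
python3 - <<'E'
from h import *
np.set_printoptions(precision=4,suppress=True)
t=cv2.imread('pics/top0.png'); s=cv2.imread('pics/scene0.png')
for n,im in(('top',t),('scene',s)):
    h=cv2.cvtColor(im,cv2.COLOR_BGR2HSV)
    m=cv2.inRange(h,(50,120,60),(75,255,255)); m=cv2.morphologyEx(m,cv2.MORPH_CLOSE,np.ones((5,5)))
    for c in cv2.findContours(m,0,2)[0]:
        if cv2.contourArea(c)<1000: continue
        P=np.array([onplane(n,p[0],.003)[:2] for p in c],np.float32); print(n,'mat',cv2.minAreaRect(P))
h=cv2.cvtColor(t,cv2.COLOR_BGR2GRAY)
m=np.zeros_like(h); m[170:240,380:440]=(h[170:240,380:440]<60)*255
m=cv2.morphologyEx(m,cv2.MORPH_CLOSE,np.ones((9,9)))
c=max(cv2.findContours(m,0,2)[0],key=cv2.contourArea)
print('stand',cv2.minAreaRect(np.array([onplane('top',p[0],.012)[:2] for p in c],np.float32)))
a=cv2.resize(t[170:240,375:445],None,fx=8,fy=8,interpolation=2)[:,:400+100]
b=cv2.resize(s[225:295,205:285],None,fx=8,fy=8,interpolation=2)
cv2.imwrite('pics/ca.png',cv2.resize(np.hstack([a,b]),None,fx=.7,fy=.7,interpolation=3))
E
```

```text
top mat ((0.2340075969696045, 0.33237558603286743), (0.21285831928253174, 0.18615955114364624), 24.444276809692383)
top mat ((0.6283351182937622, -0.014242559671401978), (0.15484237670898438, 0.13426366448402405), 20.922691345214844)
scene mat ((0.6308035850524902, -0.0158616304397583), (0.1592385619878769, 0.1395784467458725), 20.898067474365234)
scene mat ((0.23561248183250427, 0.33211761713027954), (0.21687673032283783, 0.19004766643047333), 24.346830368041992)
stand ((0.5033923983573914, -0.2569776177406311), (0.1374155879020691, 0.07036183029413223), 17.800092697143555)
```

View pics/ca.png

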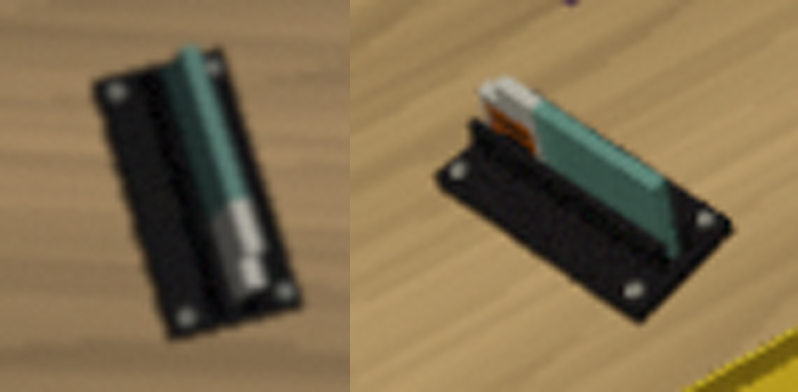

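The labelled plate is in the stand at (0.504,-0.257). Its long axis is at 17.8°, its frosted end is towards -x and its label faces -y. The mat to use is the 160x140 one at (0.630,-0.015). I'll approach above the clear end and look from there.

```bash
cat >> h.py <<'E'
def rot(yaw,tilt=0): # tool y at yaw (deg), tool z down, then tilt about tool x
    a=np.radians(yaw); y=np.array([np.cos(a),np.sin(a),0]); z=np.array([0,0,-1.]); x=np.cross(y,z)
    return R.from_matrix(np.c_[x,y,z])*R.from_rotvec([np.radians(tilt),0,0])
def go(p,r):
    s=state(); r0=R.from_quat(s['ee_rot'])
    print('pos',np.round(s['ee_pos'],4),'move',np.round(r0.inv().apply(np.array(p)-s['ee_pos'])/.03,2),np.round(np.degrees((r0.inv()*r).as_rotvec())/8,2),'t',s['time_s'])
E
python3 - <<'E'
from h import *
go([0.53,-0.25,0.26],rot(-72.2))
E
```

```text
pos [0.2403 0.5766 0.2417] move [-19.51 -21.72  -0.58] [-0.000e+00  1.000e-02  1.745e+01] t 0.1
```

Request:
{"method": "carry_out", "body": {"deltas": "-19.5 -21.7 -0.6 0 0 17.45; -19.5 -21.7 -0.6 0 0 17.45; -19.5 -21.7 -0.6 0 0 17.45; -19.5 -21.7 -0.6 0 0 17.45; -19.5 -21.7 -0.6 0 0 17.45", "hand": 1}}

```text
time_s: 0.72
ee_pos: [0.344, 0.28, 0.2487]
ee_rot: [0.62, 0.784, 0.0, -0.0]
wrist_force: [2.3, -0.9, -0.3]
opening: 1.001
gripper_force: 0.0
```

Run:
```python
from h import *
go([0.53,-0.25,0.26],rot(-72.2)); print(state()['qpos'])
```

```text
pos [0.344  0.28   0.2487] move [-18.62   1.96  -0.38] [-0.   -0.   10.69] t 0.725
[-1.00450804  0.07810496  0.2657904   2.04208205 -0.02423548  1.02430124
 -0.49454184]
```

Request:
{"method": "carry_out", "body": {"deltas": "-18.6 2 -0.4 0 0 10.7; -18.6 2 -0.4 0 0 10.7; -18.6 2 -0.4 0 0 10.7; -18.6 2 -0.4 0 0 10.7; -18.6 2 -0.4 0 0 10.7"}}

```text
time_s: 1.35
ee_pos: [0.4498, -0.0138, 0.2556]
ee_rot: [0.908, 0.42, 0.0, -0.0]
wrist_force: [1.1, 1.3, 0.5]
opening: 1.001
gripper_force: 0.0
```

Run:
```python
from h import *
go([0.53,-0.25,0.26],rot(-72.2)); print(state()['qpos'])
```

```text
pos [ 0.4498 -0.0138  0.2556] move [-4.27  7.14 -0.15] [-0.   -0.    3.98] t 1.35
[-0.63270696  0.08869622  0.63412996  2.02959165 -0.06131184  1.04084438
 -0.67431222]
```

Request:
{"method": "carry_out", "body": {"deltas": "-4.3 7.1 -0.2 0 0 4; -4.3 7.1 -0.2 0 0 4; -4.3 7.1 -0.2 0 0 4; -4.3 7.1 -0.2 0 0 4; -4.3 7.1 -0.2 0 0 4"}}

```text
time_s: 1.98
ee_pos: [0.5289, -0.2525, 0.2608]
ee_rot: [0.988, 0.153, -0.001, 0.001]
wrist_force: [-0.4, 0.4, 0.4]
opening: 0.995
gripper_force: 0.0
```

Run:
```python
from h import *
s=state();c=calibration('wrist');im=snapshot('wrist');cv2.imwrite('pics/w1.png',im)
np.save('w1.npy',c,allow_pickle=True)
print(s['ee_pos'],s['qpos'],c['position'],R.from_quat(c['attitude']).as_matrix()[:,2])
```

```text
[ 0.52891775 -0.25246943  0.26080428] [-0.21807533  0.42322591  0.80286522  1.71370301 -0.32679497  1.14551047
 -0.58595498] [ 0.6006206  -0.22884317  0.39183296] [-0.28400012 -0.09147722 -0.95445055]
```

View pics/w1.png

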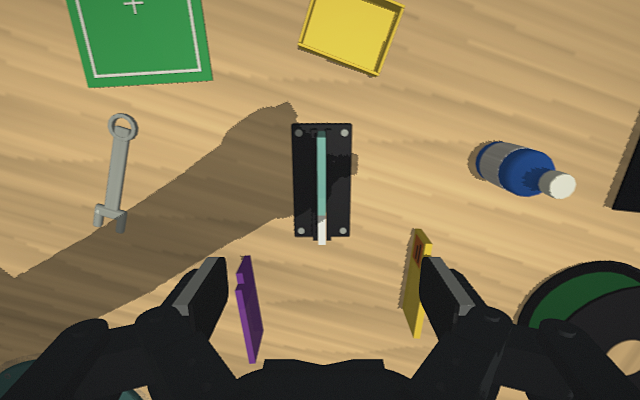

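The wrist view shows the stand at columns 292-351 and rows 124-237, square to the tool. The plate's top edge is at columns 317-326, with the clear end at row ~131 and the frosted end at row ~244. Now I'll convert these to positions.

Run:
```python
from h import *
np.set_printoptions(precision=4,suppress=True)
c=np.load('w1.npy',allow_pickle=True).item(); im=cv2.imread('pics/w1.png')
hs=cv2.cvtColor(im,cv2.COLOR_BGR2HSV); sub=hs[110:260,285:360]; g=im[110:260,285:360].astype(int)
teal=((sub[...,0]>70)&(sub[...,0]<100)&(sub[...,1]>50)&(sub[...,2]>70))
white=(sub[...,1]<45)&(sub[...,2]>140)
for r in range(15,140,8):
    m=np.where((teal|white)[r,22:46])[0]+22+285
    print(r+110,(m.min(),m.max(),len(m)) if len(m) else None, 'w' if white[r,22:46].sum()>3 else '',end='; ')
print()
rows=np.where(teal[:,30:42].sum(1)>3)[0]+110; wr=np.where(white[:,30:42].sum(1)>3)[0]+110
print(rows.min(),rows.max(),wr.min(),wr.max())
for uv,z in [((321.5,rows.min()),.072),((321.5,wr.max()),.072),((321.5,rows.max()+1),.072)]+[((u,v),.012) for u,v in[(292,124),(351,124),(351,237),(292,237)]]:
    print(uv,z,onplane('wrist',uv,z,c))
C=np.mean([onplane('wrist',p,.012,c) for p in[(292,124),(351,124),(351,237),(292,237)]],0); print('stand c',C)
```

```text
125 None ; 133 (np.int64(318), np.int64(324), 7) ; 141 (np.int64(317), np.int64(325), 9) ; 149 (np.int64(317), np.int64(325), 9) ; 157 (np.int64(317), np.int64(325), 9) ; 165 (np.int64(317), np.int64(325), 9) ; 173 (np.int64(317), np.int64(325), 9) ; 181 (np.int64(317), np.int64(325), 9) ; 189 (np.int64(317), np.int64(325), 9) ; 197 (np.int64(317), np.int64(325), 9) ; 205 (np.int64(317), np.int64(325), 9) ; 213 (np.int64(317), np.int64(325), 9) ; 221 (np.int64(320), np.int64(324), 5) w; 229 (np.int64(318), np.int64(324), 7) w; 237 (np.int64(318), np.int64(324), 7) w; 245 None ; 
131 214 220 244
(321.5, np.int64(131)) 0.072 [ 0.5693 -0.2376  0.072 ]
(321.5, np.int64(244)) 0.072 [ 0.4563 -0.273   0.072 ]
(321.5, np.int64(215)) 0.072 [ 0.4877 -0.2632  0.072 ]
(292, 124) 0.012 [ 0.5608 -0.2052  0.012 ]
(351, 124) 0.012 [ 0.5809 -0.2687  0.012 ]
(351, 237) 0.012 [ 0.4495 -0.3138  0.012 ]
(292, 237) 0.012 [ 0.4273 -0.2432  0.012 ]
stand c [ 0.5046 -0.2577  0.012 ]
```

Run:
```python
from h import *
go([0.5385,-0.247,0.13],rot(-72.5))
```

```text
pos [ 0.529  -0.2498  0.2607] move [0.34 0.01 4.36] [0.   0.01 0.03] t 2.025
```

Request:
{"method": "carry_out", "body": {"deltas": "0.35 0 2 0 0 0; 0.35 0 4.35 0 0 0; 0.35 0 4.35 0 0 0; 0.35 0 4.35 0 0 0", "hand": 0, "force": 40}}

```text
time_s: 2.52
ee_pos: [0.5401, -0.2443, 0.1325]
ee_rot: [0.988, 0.156, 0.0, 0.0]
wrist_force: [-0.2, -0.8, 1.0]
opening: 0.494
gripper_force: 0.0
```

Run:
```python
from h import *
np.set_printoptions(precision=4,suppress=True)
c=calibration('wrist');im=snapshot('wrist');cv2.imwrite('pics/w2.png',im)
s=state()
hs=cv2.cvtColor(im,cv2.COLOR_BGR2HSV)
m=cv2.inRange(hs,(70,50,70),(100,255,255))
n,l,st,ce=cv2.connectedComponentsWithStats(m)
r0=R.from_quat(s['ee_rot'])
for i in range(1,n):
    if st[i,4]>300: print(st[i],ce[i])
    else: continue
    if 250<ce[i][0]<390:
        x,y,w,h=st[i][:4]
        for v in range(y+3,y+h-2,max(1,h//6)):
            u=np.where(l[v]==i)[0]
            for e in(u.min()-.5,u.max()+.5):
                p=onplane('wrist',(e,v),.072,c); print(v,e,p,'tool',r0.inv().apply(p-s['ee_pos'])*1000)
go([0.5385,-0.247,0.13],rot(-72.5)); print(s['opening'])
```

```text
[ 322  166   15  134 1828] [328.4863 232.4803]
169 322.5 [ 0.5721 -0.2327  0.072 ] tool [33.569  -1.6458 61.3457]
169 333.5 [ 0.5742 -0.2389  0.072 ] tool [33.5588  4.8809 61.3549]
191 321.5 [ 0.559  -0.2363  0.072 ] tool [20.0002 -2.2806 61.3168]
191 336.5 [ 0.5618 -0.245   0.072 ] tool [19.9858  6.8021 61.3297]
213 321.5 [ 0.5456 -0.2406  0.072 ] tool [ 5.8618 -2.3237 61.2877]
213 335.5 [ 0.5482 -0.2489  0.072 ] tool [ 5.8478  6.3311 61.2999]
235 321.5 [ 0.5315 -0.2451  0.072 ] tool [-8.8816 -2.3687 61.2572]
235 335.5 [ 0.5343 -0.2536  0.072 ] tool [-8.8962  6.4713 61.2697]
257 321.5 [ 0.5169 -0.2498  0.072 ] tool [-24.2699  -2.4157  61.2255]
257 335.5 [ 0.5197 -0.2584  0.072 ] tool [-24.285    6.6176  61.2383]
279 321.5 [ 0.5016 -0.2548  0.072 ] tool [-40.3462  -2.4647  61.1923]
279 334.5 [ 0.5042 -0.2629  0.072 ] tool [-40.3609   6.1108  61.2044]
pos [ 0.5406 -0.2446  0.1333] move [-0.09  0.05  0.11] [ 0.01 -0.01  0.06] t 2.575
0.4996427079946838
```

View pics/w2.png

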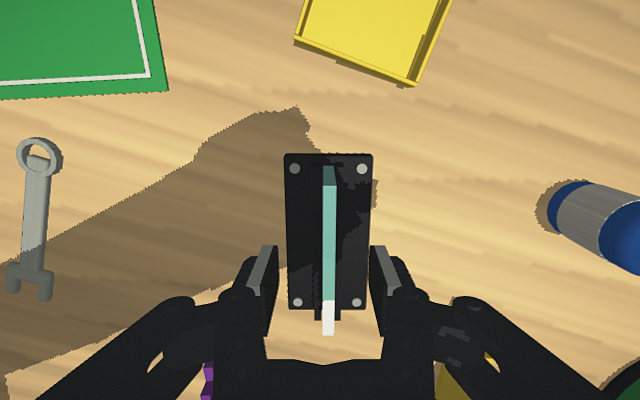

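The wrist view shows the plate's top edge at columns 322-336. The clear end is at row ~185 and the frosted part starts at row ~300. The plate sits about 2 mm to the tool's +y, and the grasp point is about 4 mm towards -x. I'll descend partway with that correction and re-check.

Request:
{"method": "carry_out", "body": {"deltas": "-0.15 0.07 1.4 0 0 0; -0.15 0.07 1.4 0 0 0; -0.15 0.07 1.4 0 0 0"}}

```text
time_s: 2.95
ee_pos: [0.537, -0.2483, 0.0913]
ee_rot: [0.988, 0.156, 0.001, 0.001]
wrist_force: [-1.1, 0.1, 1.0]
opening: 0.5
gripper_force: 0.0
```

Run:
```python
from h import *
np.set_printoptions(precision=4,suppress=True)
for k in range(2):
    s=state();c=calibration('wrist');im=snapshot('wrist')
    m=cv2.inRange(cv2.cvtColor(im,cv2.COLOR_BGR2HSV),(70,50,70),(100,255,255))
    n,l,st,ce=cv2.connectedComponentsWithStats(m)
    i=max([i for i in range(1,n) if 250<ce[i][0]<390],key=lambda i:st[i,4]);x,y,w,h=st[i][:4]
    r0=R.from_quat(s['ee_rot']);print(s['ee_pos'],st[i],s['opening'])
    for v in (y+h//3,y+h//2,y+h-10):
        u=np.where(l[v]==i)[0];u=[u.min()-.5,u.max()+.5]
        print(v,u,[r0.inv().apply(onplane('wrist',(e,v),.072,c)-s['ee_pos'])*1000 for e in u])
```

```text
[ 0.537  -0.2483  0.0913] [ 316  172   18  166 2722] 0.4999498024842892
227 [np.float64(315.5), np.float64(332.5)] [array([13.782 , -4.5318, 19.3043]), array([13.7643,  3.8315, 19.3161])]
255 [np.float64(315.5), np.float64(332.5)] [array([-1.4362, -4.6616, 19.2739]), array([-1.4555,  3.9329, 19.2862])]
328 [np.float64(315.5), np.float64(331.5)] [array([-45.3749,  -5.0364,  19.1865]), array([-45.3977,   3.6807,  19.1988])]
[ 0.5371 -0.2482  0.0912] [ 316  173   18  165 2709] 0.5007778945573307
228 [np.float64(315.5), np.float64(332.5)] [array([13.2551, -4.516 , 19.2395]), array([13.2367,  3.8518, 19.2527])]
255 [np.float64(315.5), np.float64(332.5)] [array([-1.4255, -4.6415, 19.2061]), array([-1.4456,  3.9492, 19.2196])]
328 [np.float64(316.5), np.float64(331.5)] [array([-45.337 ,  -4.4723,  19.107 ]), array([-45.3593,   3.6957,  19.1198])]
```

Centred within 0.5 mm, at plate x ≈ -31. Now I'll descend and grip.

Request:
{"method": "carry_out", "body": {"deltas": "0 0 0.7 0 0 0; 0 0 1.4 0 0 0; 0 0 1.4 0 0 0; 0 0 1.4 0 0 0"}}

```text
time_s: 3.55
ee_pos: [0.5359, -0.2481, 0.0469]
ee_rot: [0.988, 0.156, -0.0, 0.0]
wrist_force: [0.1, 0.3, -0.1]
opening: 0.499
gripper_force: 0.0
```

Request:
{"method": "carry_out", "body": {"deltas": "0 0 0 0 0 0; 0 0 0 0 0 0; 0 0 0 0 0 0; 0 0 0 0 0 0; 0 0 0 0 0 0", "hand": -1, "force": 50}}

```text
time_s: 4.18
ee_pos: [0.5363, -0.248, 0.0474]
ee_rot: [0.988, 0.156, 0.0, 0.0]
wrist_force: [-0.8, 0.1, 6.0]
opening: 0.089
gripper_force: 49.4
```

Request:
{"method": "carry_out", "body": {"deltas": "0 0 -0.5 0 0 0; 0 0 -1.2 0 0 0; 0 0 -2 0 0 0; 0 0 -3 0 0 0; 0 0 -4 0 0 0"}}

```text
time_s: 4.8
ee_pos: [0.5358, -0.2476, 0.169]
ee_rot: [0.988, 0.156, 0.0, -0.0]
wrist_force: [0.7, -0.6, -0.9]
opening: 0.087
gripper_force: 50.0
```

Request:
{"method": "carry_out", "body": {"deltas": "0 0 -1 0 0 0; 0 0 -2 0 0 0; 0 0 -2.5 0 0 0; 0 0 -2.5 0 0 0"}}

```text
time_s: 5.3
ee_pos: [0.5362, -0.2477, 0.2428]
ee_rot: [0.988, 0.156, 0.001, 0.0]
wrist_force: [0.7, -0.3, -1.4]
opening: 0.087
gripper_force: 50.1
```

Run:
```python
from h import *
np.set_printoptions(precision=4,suppress=True)
s=state();c=calibration('wrist');im=snapshot('wrist');cv2.imwrite('pics/w3.png',im)
np.save('w3.npy',dict(c,tool=s['ee_pos'],rot=s['ee_rot']),allow_pickle=True)
print(s['opening'],s['gripper_force'],s['wrist_force'],s['moment'],s['qpos'])
# goal: tool yaw 0, tilt -55; label in tool frame: plate x -> -tool x
r=rot(-1,-55); lab=np.array([-(.040+.031),.004,.047+.049-.044-.0-.0])
# upright: tool z down; TCP at z .0475 while lower edge .012, label at .036 -> +0.0115 along tool z
lab[2]=.0475-.036
M=np.array([.630,-.015,.153]); print(M-r.apply(lab)); go(M-r.apply(lab),r)
```

```text
0.08731698538024373 50.066859126091 [ 0.6885 -0.3034 -1.3951] [ 0.0405 -0.0449 -0.108 ] [-0.2151  0.4504  0.7921  1.7232 -0.3531  1.1153 -0.5725]
[0.6195 0.0562 0.1563]
pos [ 0.5359 -0.2475  0.2417] move [ 5.77 -8.77  2.85] [-5.95  4.24 -8.15] t 5.35
```

View pics/w3.png

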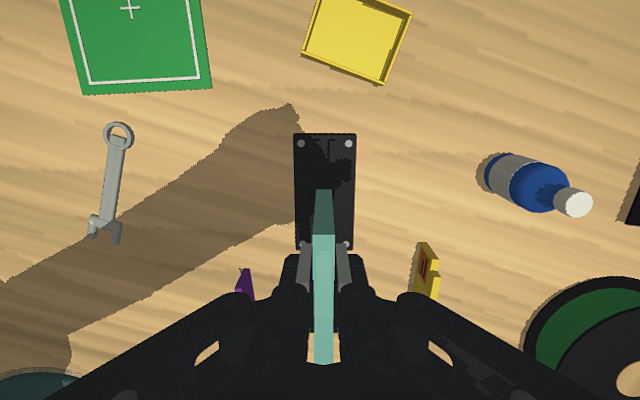

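The plate is held upright and clear of the stand (columns 312-335), and the stand is empty below it. Next I'll yaw and translate, keeping the height.

Run:
```python
from h import *
go([.60,.05,.25],rot(-1))
```

```text
pos [ 0.5359 -0.2475  0.2417] move [ 5.09 -8.77 -0.27] [-0.   -0.   -8.88] t 5.35
```

Request:
{"method": "carry_out", "body": {"deltas": "1 -1.8 0 0 0 -1; 2 -3.6 -0.1 0 0 -2; 3 -5.3 -0.2 0 0 -3.2; 4 -7 -0.3 0 0 -4.4; 5 -8.5 -0.3 0 0 -5.6"}}

```text
time_s: 5.98
ee_pos: [0.5998, 0.0434, 0.2499]
ee_rot: [0.852, 0.523, -0.001, -0.0]
wrist_force: [0.6, 0.0, -0.1]
opening: 0.085
gripper_force: 50.0
```

Run:
```python
from h import *
go([.60,.05,.25],rot(-1)); print(state()['qpos'])
```

```text
pos [0.5998 0.0434 0.2499] move [ 0.2  -0.09 -0.  ] [-0.01  0.   -3.24] t 5.975
[-0.54815945  0.41117431  0.55865733  1.68116788 -0.2378656   1.1191145
 -0.39140529]
```

Request:
{"method": "carry_out", "body": {"deltas": "0 0 0 0 0 -1; 0.1 0 0 0 0 -2; 0.2 -0.1 0 0 0 -3.2; 0.2 -0.1 0 0 0 -3.2"}}

```text
time_s: 6.48
ee_pos: [0.5997, 0.0478, 0.2497]
ee_rot: [0.717, 0.697, -0.001, -0.001]
wrist_force: [-0.4, -0.7, -0.4]
opening: 0.087
gripper_force: 50.0
```

Run:
```python
from h import *
r=rot(-1,-57); lab=np.array([-.071,.004,.0115]); M=np.array([.630,-.015,.153])
go(M-r.apply(lab),r); print(M-r.apply(lab),state()['qpos'])
```

```text
pos [0.5997 0.0478 0.2497] move [0.3  0.66 3.13] [-7.14  0.04 -0.08] t 6.475
[0.61941765 0.05619553 0.15590867] [-0.48740187  0.39744095  0.46591801  1.6782391  -0.19506459  1.11408507
  0.0046768 ]
```

Request:
{"method": "carry_out", "body": {"deltas": "0 0 0.3 -1 0 0; 0.1 0.2 0.8 -2.1 0 0; 0.2 0.3 1.4 -3.2 0 0; 0.3 0.5 2 -4.3 0 0; 0.3 0.6 2.5 -5.4 0 0"}}

```text
time_s: 7.1
ee_pos: [0.6094, 0.0579, 0.1849]
ee_rot: [0.69, 0.665, 0.2, 0.205]
wrist_force: [1.1, 1.1, -0.3]
opening: 0.085
gripper_force: 52.7
```

Run:
```python
from h import *
r=rot(-1,-57); lab=np.array([-.071,.004,.0115]); M=np.array([.630,-.015,.153])
go(M-r.apply(lab),r); print(M-r.apply(lab),state()['qpos'])
```

```text
pos [0.6094 0.0579 0.1849] move [-0.05 -0.25  0.99] [-2.96  0.07 -0.11] t 7.1
[0.61941765 0.05619553 0.15590867] [-0.80184092  0.31222442  0.68807255  2.14581917 -0.394149    0.19234608
  0.13367172]
```

Joint 6 has reached its lower limit, so the forward tilt stops near 33°. With the tool pointing sideways (yaw about -70°), joints 5 and 6 have room. I'll yaw back at the present tilt and then tilt further.

```bash
cat >> h.py <<'E'
lab=np.array([-.071,.004,.0115]); M=np.array([.630,-.015,.153])
def goal(yaw,tilt,dz=0):
    r=rot(yaw,tilt); p=M-r.apply(lab)+[0,0,dz]; print(p); go(p,r); print(np.round(state()['qpos'],2), 'tilt',np.degrees(np.arccos(-R.from_quat(state()['ee_rot']).as_matrix()[2,2])))
E
python3 -c "
from h import *
goal(-70,-33,.06)"
```

```text
[0.69342862 0.01832142 0.22046616]
pos [0.6094 0.0579 0.1849] move [-1.21  3.03  0.57] [ 0.01 -4.67  7.1 ] t 7.1
[-0.8   0.31  0.69  2.15 -0.39  0.19  0.13] tilt 33.28315968481936
```

Request:
{"method": "carry_out", "body": {"deltas": "-0.2 0.6 -0.5 1 -0.8 1.2; -0.4 1.2 -0.3 1 -1.6 2.4; -0.7 1.8 0 1 -2.4 3.6; -1 2.4 0.2 1 -3.2 4.8; -1.2 3 0.5 1 -4 6"}}

```text
time_s: 7.72
ee_pos: [0.696, 0.0204, 0.2258]
ee_rot: [0.917, 0.323, 0.051, 0.227]
wrist_force: [-0.7, -0.8, -0.3]
opening: 0.086
gripper_force: 52.7
```

```bash
python3 -c "
from h import *
goal(-70,-33,.06)"
```

```text
[0.69342862 0.01832142 0.22046616]
pos [0.696  0.0204 0.2258] move [-0.1  -0.08  0.16] [-0.72 -0.8   2.15] t 7.725
[-1.    0.81  1.18  1.65 -0.43  0.89 -0.72] tilt 26.89894307108308
```

Request:
{"method": "carry_out", "body": {"deltas": "0 0 0 -0.4 -0.4 0.7; 0 0 0 -0.7 -0.8 1.4; -0.1 -0.1 0.1 -0.7 -0.8 2.1; -0.1 -0.1 0.1 -0.7 -0.8 2.1"}}

```text
time_s: 8.22
ee_pos: [0.692, 0.0189, 0.2215]
ee_rot: [0.943, 0.173, 0.049, 0.279]
wrist_force: [-0.1, -0.3, -1.3]
opening: 0.085
gripper_force: 52.8
```

```bash
python3 -c "
from h import *
goal(-70,-57,.05)"
```

```text
[0.69267438 0.02039367 0.20590867]
pos [0.692  0.0189 0.2215] move [ 0.04 -0.31  0.42] [-3.02 -0.04  0.09] t 8.225
[-1.04  0.91  1.23  1.61 -0.36  0.95 -1.1 ] tilt 32.8584756009192
```

Request:
{"method": "carry_out", "body": {"deltas": "0 -0.1 0.1 -0.8 0 0; 0 -0.2 0.2 -1.6 0 0; 0 -0.3 0.4 -2.4 0 0; 0 -0.3 0.4 -3 0 0; 0 -0.3 0.4 -3 0 0"}}

```text
time_s: 8.85
ee_pos: [0.6917, 0.021, 0.2061]
ee_rot: [0.865, 0.162, 0.084, 0.468]
wrist_force: [0.1, -0.7, -0.4]
opening: 0.089
gripper_force: 52.8
```

```bash
python3 -c "
from h import *
goal(-70,-57,0)"
```

```text
[0.69267438 0.02039367 0.15590867]
pos [0.6917 0.021  0.2061] move [ 0.03 -1.38  0.94] [-0.02 -0.08  0.11] t 8.85
[-1.18  1.11  1.24  1.68 -0.02  0.8  -1.49] tilt 56.84005485477789
```

Request:
{"method": "carry_out", "body": {"deltas": "0 -0.4 0.3 0 0 0; 0 -0.9 0.6 0 0 0; 0 -1.4 0.95 0 0 0; 0 -1.4 0.95 0 0 0; 0 -1.4 0.95 0 0 0"}}

```text
time_s: 9.48
ee_pos: [0.6921, 0.0189, 0.1569]
ee_rot: [0.865, 0.16, 0.084, 0.468]
wrist_force: [0.3, -0.3, -0.6]
opening: 0.086
gripper_force: 52.7
```

Run:
```python
from h import *
np.set_printoptions(precision=4,suppress=True)
goal(-70,-57,0)
P={}
ims={n:snapshot(n) for n in('scene','top')}
rays=[];tiles=[]
for n,im in ims.items():
    u,v=map(int,proj(n,M)); print(n,u,v)
    h=cv2.cvtColor(im,cv2.COLOR_BGR2HSV); m=cv2.inRange(h,(4,140,90),(16,255,255)); w=np.zeros_like(m); w[v-40:v+40,u-40:u+40]=m[v-40:v+40,u-40:u+40]
    k,l,st,ce=cv2.connectedComponentsWithStats(w)
    if k>1:
        i=1+np.argmax(st[1:,4]); print(st[i],ce[i]); rays.append(ray(n,ce[i]))
    tiles.append(cv2.resize(im[v-60:v+60,u-60:u+60],None,fx=3.3,fy=3.3,interpolation=2))
if len(rays)==2:
    (a,d),(b,e)=rays; t=np.linalg.lstsq(np.c_[d,-e],b-a,rcond=None)[0]; print('label',a+d*t[0],b+e*t[1])
cv2.imwrite('pics/f.png',np.hstack(tiles))
```

```text
[0.6927 0.0204 0.1559]
pos [0.6921 0.0189 0.1569] move [ 0.03 -0.05 -0.02] [-0.02 -0.07  0.08] t 9.475
[-1.16  1.17  1.2   1.69 -0.05  0.75 -1.54] tilt 56.84065901054442
scene 344 213
[337 208  15  14 119] [343.6218 214.563 ]
top 327 139
[324 135  11  10  80] [328.9125 139.5375]
label [ 0.6297 -0.0178  0.1522] [ 0.6297 -0.0177  0.1523]
```

View pics/f.png

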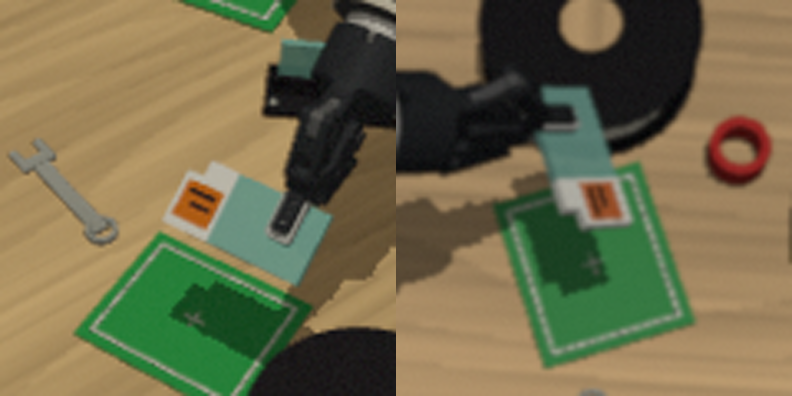

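Both views show the orange label facing up over the mat (scene (344,215), top (329,140)). It triangulates to (0.630,-0.018,0.152), within 3 mm of the mat centre. I'll let it settle and then hand in.

Request:
{"method": "carry_out", "body": {"deltas": "0 0 0 0 0 0; 0 0 0 0 0 0; 0 0 0 0 0 0; 0 0 0 0 0 0"}}

```text
time_s: 10.07
ee_pos: [0.692, 0.0191, 0.1565]
ee_rot: [0.865, 0.16, 0.084, 0.468]
wrist_force: [-0.6, 0.2, -0.5]
opening: 0.085
gripper_force: 52.7
```

```bash
python3 -c "
from h import *
s=state();print(s['ee_pos'],abs(s['qvel']).max(),s['gripper_force']);print(job_done())"
```

```text
[0.69198218 0.01912617 0.1564719 ] 0.0014147299135350293 52.736570835113525
the job is handed in; nothing more can be done
None
```

I handed the job in at about 10 s, with the notched plate gripped by its clear end and held still, tilted about 57° with the label facing up, about 15 cm above the mat and within 3 mm of its centre.

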